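# Seat the standing-proud lid of a spray gun's paint cup

## Robot

A 6-joint arm with a two-finger parallel gripper is mounted at the origin on the work surface. World frame = base frame: x ahead of the robot, y to its left, z up, the work surface at z = 0. Lengths are in m, angles in rad, forces in N, time in s.
With the tool pointing down it reaches from about 0.35 to 1 m from the base axis. Payload 7.1 kg.
Tool frame: the origin (TCP) lies midway between the tips of the shut fingers; the grasp point (between the pads) lies 19 mm behind it; z points along the fingers, x is the direction in which the jaws open and shut, and the axes are right-handed (so a half turn about z gives the same grasp; the last joint's range is limited). The gripper opens to 85 mm and grips with 20 to 120 N. Pads are 22 mm wide; open, the fingers measure 114 mm over their backs; the gripper's body (76 mm by 85 mm) begins 54 mm behind the grasp point. The pads swing forward as they close: fully open they stand 13 mm farther back than shut.
Start: joints at [-1.254, 0.423, 1.63, -0, 1.089, -0.019], TCP at [0.206, -0.59, 0.231] pointing down, gripper open.
Joint ranges: [-3, 3], [-0.9, 2.11], [0.09, 2.58], [-1.31, 4.45], [0.11, 2.69], [-2.54, 2.54]. Speed limits (rad/s): [2.39, 2.39, 3.01, 3.14, 3.14, 3.14].

## Interface

Orientations are given as a unit quaternion [w, x, y, z].
In Python, from station import sensors, eyes, order gives the robot as it stands.
- The arm moves only by the tool jog_arm, never from a script. Its argument "steps" is a list of rows, each a list of 3 entries, a list of its own where there are three numbers: the turn, a rotation vector about the tool's x, y, z in rad, then the shift along the tool's x, y, z in m, then the finger opening in m, from 0 to 0.0854. A call has 1 to 5 rows; each row shifts and turns the commanded pose from where the row before left it, along the tool's axes as they then stand; what a row does not reach is not made up. A row lasts 1/12 s, in which the tool goes at most 41.7 mm and 7.16 degrees, less where a joint would pass 70% of its speed; a pose out of reach is approached as far as the arm can. A call with a gripper value outside its range is refused whole. The fingers move at their own pace and stop on an object; "squeeze" is the grip in N (left out, the last holds). Time passes only in rows, so rows that do not move let the fingers close. It gives the time, the measured TCP pose, the force and the opening at its end, in the units of the state.
- sensors.get_state(): the state, without advancing time (a new reading comes with each control period).
- eyes.read_camera(name): name is "scene" or "side" or "wrist"; returns a dict with "img" (420x560x3 uint8, blue, green, red), "z_map" (420x560 float32, m along the optical axis (not along the pixel's ray), 0 where there is no reading), "camera_matrix" (3x3 intrinsics, pixels), "distortion" ([k1, k2, p1, p2, k3] as OpenCV has them; the pictures are not rectified), "R" (3x3) and "t" (3): a world point X has camera coordinates R X + t; the wrist camera has in their place "tool_from_camera" (4x4, takes a point from camera to tool coordinates, whose origin is the TCP and whose axes are the tool frame's). Camera axes: x right, y down, z forward; pixel columns grow to the right and rows downward; lengths in m; the calibration is good to about 2 mm. A picture is of the moment at which its call begins: read the wrist's pose just before it.
- order.close_job(): hands the job in, once; it reports no verdict.
The state is a dict: "time": time; "joint_positions": joint angles; "joint_vel": joint speeds; "joint_torque": joint torques, N m; "tool_pos": TCP position; "tool_rot": TCP orientation; "wrist_force": force on the tool from outside, world axes, zero at the start; "wrist_torque": the same for the moment, N m; "gripper_width": opening from 0.0 (shut) to 1.0 (fully open).
Only numpy, scipy, OpenCV 4.12 (cv2) and the standard library are available. Lean on these libraries where they do the work, as an engineer would, in place of code of your own. Each camera call takes 0.05 s, during which the arm holds its last target. There are 200 camera calls.

## Task

Two spray guns stand on the bench with their paint cups upright; one cup's lid is properly shut, the other's rests on top of its thread and stands too high. Take the high lid by its grip bar and, without lifting it off the cup, turn it back (anticlockwise seen from above) until its thread drops into place, then screw it forward (clockwise) fully home, so that its pointer stands over the rib on the cup. Leave the other gun's lid alone and let go.

Things in the scene. Friction and masses are not known exactly. Their poses are not given: they have to be found in the camera images.
- gun: Fixed stand (base 200 x 130 mm) with a spray gun and an upright grey cup, 90 mm across, under the high lid. Origin: on the cup's axis at bench level; z up; nozzle points to -x. A white rib on the cup's side at +x: home is the lid's pointer over it. An identical gun stands nearby, its lid shut. All lid angles are lid yaw minus gun yaw, anticlockwise from above positive: home is 0, a firm stop is at -7 deg.
- lid: The high lid: loose, black, 94 mm across, about 70 g. Origin: centre of the skirt's lower rim; z up. Top face at z 25 mm; on it a steel grip bar 62 mm long (lid x), 16 mm wide (lid y), 34 mm tall, its top at z 59 mm. Starts level on top of the thread, at 0 to 20 deg, origin 215 mm above the gun's; once dropped in, and home, it is 202 mm above.
- shut_lid: The identical lid on the other gun, already home. Origin and axes as for the lid, 202 mm above the bench. Not to be disturbed.
- lid_pointer (a point): Tip of the lid's small steel pointer, at lid +x, 57 mm from its axis. The cup's neck has three thread segments, 120 deg apart. With the lid at 55 deg (+-15) its lugs meet the gaps and it goes straight down 13 mm (by its weight, or lowered if held). Then it turns clockwise, freely and level, lugs under the thread, to home. The lid has 4 mm of sideways play on the cup.
Mind the look-alikes: they are no part of the job. What is shaped like the lid but green is not meant.

How it is judged:
By the outcome, as a careful person would: the job done as asked, in the order asked, and still so for the second after the job is handed in, with the robot touching nothing.
It also fails if it takes over 32 s, if anything falls off the work surface, if the arm or the gripper's body presses on something with over 40 N, if the wrist force passes 120 N, or if a joint passes its speed limit or range.

## Working session

There is one attempt and no reset: what is moved stays moved. The work goes in short steps, Python scripts to look and compute and a tool call to move; the robot and the scene stay as the last step left them, time stands still between calls to the robot, and variables do not carry over. Pictures are saved under pics/ and viewed, about 8 in all and at most 12, crops included, and the job is handed in when it is done.

Besides the shell and the picture viewer there is one more tool, called after "Request:" as name([rows], argument=value, ...), one row to a line, values as JSON. jog_arm: Moves the arm, as the interface text tells. Its arguments: {"type":"object","properties":{"steps":{"type":"array","items":{"type":"array"}},"squeeze":{"type":"number"}},"required":["steps"]}

```bash
mkdir -p pics; cat > h.py <<'E'
import numpy as np, cv2
from station import sensors, eyes, order
from scipy.spatial.transform import Rotation as Ro
def snap(n):
    s=sensors.get_state(); c=eyes.read_camera(n)
    if n=='wrist':
        q=s['tool_rot']; T=np.eye(4); T[:3,:3]=Ro.from_quat([q[1],q[2],q[3],q[0]]).as_matrix(); T[:3,3]=s['tool_pos']
        W=T@np.array(c['tool_from_camera'])
    else:
        W=np.eye(4); W[:3,:3]=np.array(c['R']).T; W[:3,3]=-W[:3,:3]@np.array(c['t'])
    c['W']=W; return c
def pix(c,u,v,z=None):
    p=cv2.undistortPoints(np.array([[[u,v]]],float),np.array(c['camera_matrix']),np.array(c['distortion']))[0,0]
    r=np.array([p[0],p[1],1.])
    if z is None:
        d=c['z_map'][int(v),int(u)]; return c['W'][:3,:3]@(r*d)+c['W'][:3,3]
    d=c['W'][:3,:3]@r; o=c['W'][:3,3]; return o+d*(z-o[2])/d[2]
def cloud(c):
    h,w=c['z_map'].shape; g=np.stack(np.meshgrid(np.arange(w),np.arange(h)),-1).reshape(-1,1,2).astype(float)
    p=cv2.undistortPoints(g,np.array(c['camera_matrix']),np.array(c['distortion'])).reshape(h,w,2)
    P=np.dstack([p,np.ones((h,w))])*c['z_map'][...,None]
    return P@c['W'][:3,:3].T+c['W'][:3,3]
E
python3 - <<'E'
from h import *
import pickle
cs={n:snap(n) for n in('scene','side','wrist')}
pickle.dump(cs,open('c0.pkl','wb'))
for n in cs: cv2.imwrite(f'pics/{n}0.png',cs[n]['img']); print(n,cs[n]['W'].round(3).tolist())
print(sensors.get_state())
E
```

```text
scene [[-0.809, 0.338, -0.481, 1.192], [0.588, 0.47, -0.658, 0.753], [0.004, -0.815, -0.579, 0.925], [0.0, 0.0, 0.0, 1.0]]
side [[-0.981, -0.115, 0.154, 0.375], [-0.192, 0.515, -0.835, 0.815], [0.017, -0.849, -0.527, 0.751], [0.0, 0.0, 0.0, 1.0]]
wrist [[0.33, -0.909, -0.257, 0.271], [-0.944, -0.318, -0.088, -0.568], [-0.001, 0.271, -0.962, 0.375], [0.0, 0.0, 0.0, 1.0]]
{'time': 0.15, 'joint_positions': array([-1.25405080e+00,  4.23667291e-01,  1.63049885e+00, -9.74306894e-06,
        1.08862652e+00, -1.89849417e-02]), 'joint_vel': array([ 0.00128307, -0.00206824, -0.00166087, -0.00055378,  0.00044692,
        0.00024323]), 'joint_torque': array([-7.50716645e-04, -5.57769299e+01, -2.82016343e+01, -1.76010349e-05,
        4.83065407e-03,  3.34145895e-06]), 'tool_pos': array([ 0.20580971, -0.58969018,  0.23072916]), 'tool_rot': array([-3.53173644e-04,  8.15310595e-01, -5.79023551e-01, -4.85072577e-04]), 'wrist_force': array([ 0.32006267, -1.138953  , -0.04130759]), 'wrist_torque': array([ 0.05252871,  0.02152808, -0.01693705]), 'gripper_width': 0.997943235055081}
```

View pics/scene0.png

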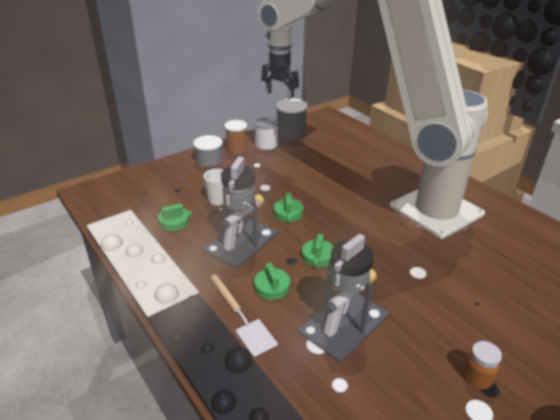

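View pics/side0.png

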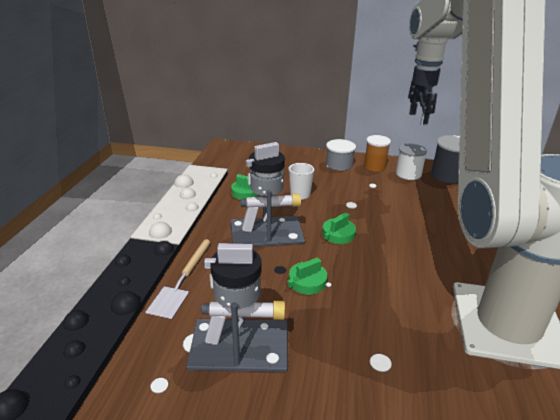

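The scene view shows gun A with its lid at (239,175) and gun B with its lid at (352,255). In the side view they are at (267,160) and (236,265). The green lids lying on the bench are decoys. Next I'll compare the two lids' heights.

```bash
python3 - <<'E'
from h import *
import pickle
cs=pickle.load(open('c0.pkl','rb'))
W=np.zeros((600,800,3),np.uint8)
boxes={'scene':[(195,140,290,265),(295,220,400,360)],'side':[(215,130,320,250),(180,230,300,375)]}
for j,n in enumerate(boxes):
    c=cs[n];P=cloud(c)
    for i,(a,b,d,e) in enumerate(boxes[n]):
        Q=P[b:e,a:d].reshape(-1,3); I=c['img'][b:e,a:d].reshape(-1,3).astype(int); ok=c['z_map'][b:e,a:d].reshape(-1)>0
        top=ok&(Q[:,2]>.235)&(Q[:,2]<.30)
        h,_=np.histogram(Q[ok][:,2],np.arange(.19,.29,.004)); print(n,'AB'[i],h)
        bar=Q[ok&(Q[:,2]>(.25))&(Q[:,2]<.29)&(I.min(1)>90)]
        if len(bar)>5:
            print(' bar',len(bar),bar.mean(0).round(4),'zmax',np.percentile(Q[top][:,2],[50,95,99]).round(4))
            t=bar[bar[:,2]>np.percentile(bar[:,2],97)-.006]; m=t[:,:2].mean(0);u,s,v=np.linalg.svd(t[:,:2]-m); print(' top',t.mean(0).round(4),'dir',np.degrees(np.arctan2(v[0,1],v[0,0])).round(1),'ext',np.ptp((t[:,:2]-m)@v[0]).round(3))
        dk=Q[ok&(I.max(1)<70)&(Q[:,2]>.215)&(Q[:,2]<.25)]
        if len(dk): print(' blk',len(dk),np.percentile(dk[:,2],[5,50,95]).round(4),dk.mean(0).round(4))
        im=cv2.resize(c['img'][b:e,a:d],(int((d-a)*300/(e-b)),300),interpolation=cv2.INTER_CUBIC)
        W[j*300:j*300+300,i*400:i*400+im.shape[1]]=im
cv2.imwrite('pics/crops.png',W)
E
```

```text
scene A [ 95 104  22   9   2   4  27  40  39  50  35 101 307  30  19  19  19  12
  17  19  59  17   0   0]
 bar 162 [ 0.6144 -0.2231  0.266 ] zmax [0.2403 0.2733 0.2747]
 top [ 0.6118 -0.2274  0.2727] dir 40.5 ext 0.065
 blk 9 [0.2301 0.2357 0.2389] [ 0.6562 -0.2204  0.2347]
scene B [ 78  56   5  41  53  49  60  70 283 432  31  27  28  33  35  24  42 120
  15   0   0   0   0   0]
 bar 201 [0.5796 0.1877 0.2585] zmax [0.256  0.2619 0.263 ]
 top [0.5782 0.1864 0.2599] dir 10.9 ext 0.064
 blk 473 [0.2168 0.2259 0.2286] [0.5803 0.2107 0.2249]
side A [ 38 133  91  25  13   2   4  43  46  55  50  56  89 255  34  32  33  99
 200  28  37  66   9   0]
 bar 504 [ 0.5914 -0.0429  0.2645] zmax [0.2551 0.2763 0.2777]
 top [ 0.6059 -0.2272  0.2757] dir 37.7 ext 0.062
 blk 483 [0.2211 0.2394 0.2441] [ 0.5967 -0.2027  0.2359]
side B [ 77 155  10  33  73  94  94 102  88 724 147  61  59  63  62  54  65  90
 157   0   0   0   0   0]
 bar 363 [0.5723 0.1884 0.2596] zmax [0.2546 0.2637 0.2644]
 top [0.5727 0.1868 0.2622] dir -170.1 ext 0.062
 blk 934 [0.2171 0.2284 0.2303] [0.5648 0.2076 0.2267]
```

View pics/crops.png

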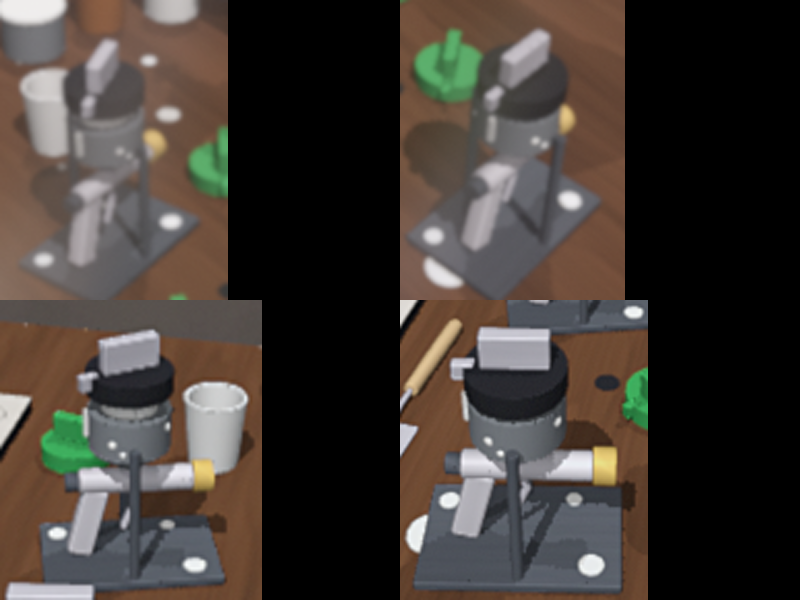

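Gun A has the high lid: its bar top is at z≈0.275, against 0.262 for B, and a gap shows under its skirt. In the side crop A is at (130,380) and B at (515,370). A's bar is near (0.609,-0.227), yaw about 39°. I'll move above it for a close look.

Request:
jog_arm([
  [[0,0,0],[-0.014,-0.033,-0.0113],0.0854],
  [[0,0,0],[-0.014,-0.033,-0.0113],0.0854],
  [[0,0,0],[-0.014,-0.033,-0.0113],0.0854],
  [[0,0,0],[-0.014,-0.033,-0.0113],0.0854],
  [[0,0,0],[-0.014,-0.033,-0.0113],0.0854],
])

```text
time: 0.57
tool_pos: [0.3395, -0.4682, 0.2881]
tool_rot: [-0.0, 0.815, -0.579, -0.0]
wrist_force: [0.7, -1.1, -0.4]
gripper_width: 1.001
```

Request:
jog_arm([
  [[0,0,0],[-0.014,-0.033,-0.0113],0.0854],
  [[0,0,0],[-0.014,-0.033,-0.0113],0.0854],
  [[0,0,0],[-0.014,-0.033,-0.0113],0.0854],
  [[0,0,0],[-0.014,-0.033,-0.0113],0.0854],
  [[0,0,0],[-0.014,-0.033,-0.0113],0.0854],
])

```text
time: 0.98
tool_pos: [0.4723, -0.3476, 0.3447]
tool_rot: [0.0, 0.815, -0.579, -0.0]
wrist_force: [0.2, -0.7, 0.3]
gripper_width: 1.002
```

Request:
jog_arm([
  [[0,0,0],[-0.014,-0.033,-0.0113],0.0854],
  [[0,0,0],[-0.014,-0.033,-0.0113],0.0854],
  [[0,0,0],[-0.014,-0.033,-0.0113],0.0854],
  [[0,0,0],[-0.014,-0.033,-0.0113],0.0854],
  [[0,0,0],[-0.014,-0.033,-0.0113],0.0854],
])

```text
time: 1.4
tool_pos: [0.605, -0.2271, 0.4011]
tool_rot: [0.0, 0.815, -0.579, -0.0]
wrist_force: [0.3, -1.4, -0.1]
gripper_width: 0.999
```

Request:
jog_arm([
  [[0,0,-0.115],[0,0,0],0.0854],
  [[0,0,-0.115],[0,0,0],0.0854],
  [[0,0,-0.115],[0,0,0],0.0854],
  [[0,0,0],[0,0,0],0.0854],
])

```text
time: 1.73
tool_pos: [0.6042, -0.2282, 0.4004]
tool_rot: [0.0, 0.904, -0.428, -0.0]
wrist_force: [0.7, -0.2, 0.6]
gripper_width: 1.0
```

```bash
python3 - <<'E'
from h import *
import pickle
c=snap('wrist'); pickle.dump(c,open('w1.pkl','wb')); cv2.imwrite('pics/w1.png',cv2.resize(c['img'],(784,588),interpolation=cv2.INTER_CUBIC))
P=cloud(c);ok=c['z_map']>0
for lo,hi in((.268,.285),(.232,.248)):
    m=ok&(P[...,2]>lo)&(P[...,2]<hi)&(np.hypot(P[...,0]-.607,P[...,1]+.227)<.07); Q=P[m]
    r=cv2.minAreaRect(Q[:,:2].astype(np.float32)*1000); print(m.sum(),Q.mean(0).round(4),np.median(Q[:,2]).round(4),r, cv2.minEnclosingCircle(Q[:,:2].astype(np.float32)*1000))
cs=pickle.load(open('c0.pkl','rb'))
def ang(a,b):d=a-b;return np.degrees(np.arctan2(d[1],d[0])).round(1),np.hypot(d[0],d[1]).round(3)
s=cs['side']; z=pix(s,285,237)[2]; print('plate z',z)
a,b,d,e=[pix(s,*p,.01) for p in((233,242.4),(303.8,240),(297,217.2),(231.8,218.8))]
print('side',ang(a,b),ang(e,d),ang(a,d),((a+b+d+e)/4).round(3))
s=cs['scene']; a,b,d=[pix(s,*p,.01) for p in((204.2,249.6),(235.4,263.8),(277.5,230.8))]
print('scene',ang(a,b),ang(b,d),ang(a,d))
# gun B same in side
E
```

```text
1296 [ 0.6085 -0.2297  0.275 ] 0.2751 ((607.232421875, -230.96368408203125), (62.51088333129883, 15.650819778442383), 39.11696243286133) ((607.0242309570312, -230.8746337890625), 31.69507598876953)
5960 [ 0.6106 -0.2279  0.2413] 0.2413 ((607.4581909179688, -230.51223754882812), (93.08917999267578, 93.13115692138672), 89.8275375366211) ((611.4605712890625, -227.830810546875), 51.64710998535156)
plate z 0.01406663301951705
side (np.float64(15.7), np.float64(0.196)) (np.float64(15.1), np.float64(0.195)) (np.float64(47.3), np.float64(0.223)) [ 0.608 -0.237  0.01 ]
scene (np.float64(-68.9), np.float64(0.113)) (np.float64(16.1), np.float64(0.191)) (np.float64(-13.0), np.float64(0.23))
```

View pics/w1.png

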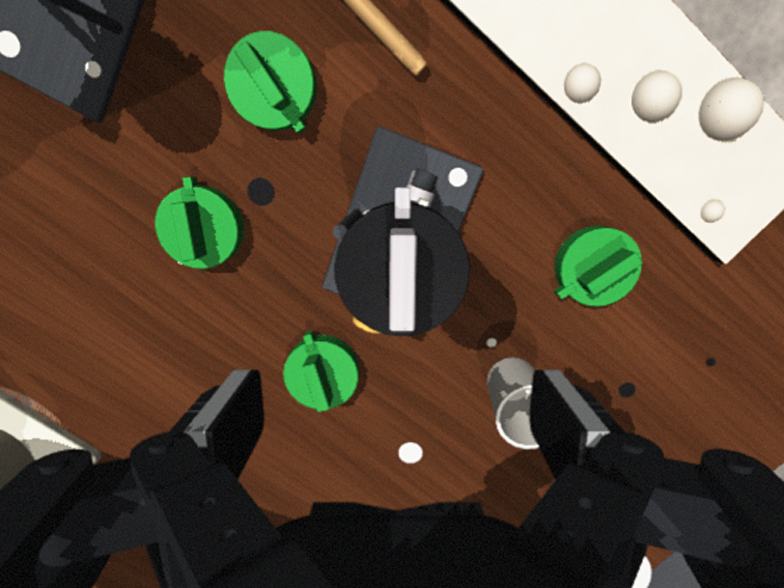

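The wrist view shows the black lid centred at (402,270) with its bar vertical. The pointer is at (402,203), and the plate corners are at (378,127), (482,165) and (325,287). Before grasping I'll refine the gun's yaw.

```bash
python3 - <<'E'
from h import *
import pickle
c=pickle.load(open('w1.pkl','rb')); P=cloud(c); I=c['img'].astype(int)
def plate(P,ok,I,ctr,nm):
    m=ok&(P[...,2]>.006)&(P[...,2]<.022)&(np.hypot(P[...,0]-ctr[0],P[...,1]-ctr[1])<.13)&(I.max(2)-I.min(2)<40)
    print(nm,m.sum(),np.median(P[m][:,2]).round(4),cv2.minAreaRect(P[m][:,:2].astype(np.float32)*1000)); return P[m][:,:2]
L=[]
L.append(plate(P,c['z_map']>0,I,(.61,-.235),'wA'))
cs=pickle.load(open('c0.pkl','rb'))
for n in('side','scene'):
    k=cs[n];L.append(plate(cloud(k),k['z_map']>0,k['img'].astype(int),(.608,-.235),n+'A'))
    plate(cloud(k),k['z_map']>0,k['img'].astype(int),(.575,.187),n+'B')
print(cv2.minAreaRect(np.vstack(L).astype(np.float32)*1000))
a,b,d=[pix(c,u/1.4,v/1.4,.013) for u,v in((378,127),(482,165),(325,287))]
f=lambda a,b:(np.degrees(np.arctan2(*(a-b)[1::-1])).round(1),np.linalg.norm((a-b)[:2]).round(3))
print(f(b,a),f(a,d))
s=cs['side']
for z in(.18,.19): p=pix(s,249.8,177,z); print('rib',p,f(p,np.array([.6073,-.2307,z])))
print(pix(s,249.8,177))
p=pix(c,402/1.4,203/1.4);print('pointer',p,f(p,np.array([.6073,-.2307,z])))
st=sensors.get_state();print(st['tool_pos'],Ro.from_quat(np.roll(st['tool_rot'],-1)).as_matrix().round(3))
E
```

```text
wA 3531 0.0133 ((607.3887939453125, -230.41165161132812), (199.41217041015625, 129.9257049560547), 18.504636764526367)
sideA 1661 0.0149 ((613.2265625, -248.86199951171875), (201.28298950195312, 179.027587890625), 19.514753341674805)
sideB 4235 0.0138 ((574.178466796875, 184.869140625), (202.31553649902344, 132.9348602294922), 10.489112854003906)
sceneA 1553 0.0112 ((609.4808959960938, -229.5153350830078), (205.85488891601562, 136.02426147460938), 19.40654182434082)
sceneB 2536 0.0112 ((577.062255859375, 185.3656463623047), (203.90457153320312, 132.30606079101562), 10.793656349182129)
((616.7137451171875, -250.00286865234375), (206.76100158691406, 178.29092407226562), 17.71572494506836)
(np.float64(-69.7), np.float64(0.124)) (np.float64(19.3), np.float64(0.195))
rib [ 0.65181626 -0.22575696  0.18      ] (np.float64(6.3), np.float64(0.045))
rib [ 0.64697516 -0.20754898  0.19      ] (np.float64(30.3), np.float64(0.046))
[ 0.64948854 -0.2170021   0.18480825]
pointer [ 0.64374449 -0.20153151  0.24282938] (np.float64(38.7), np.float64(0.047))
[ 0.6040653  -0.22844016  0.4004081 ] [[ 0.628 -0.778 -0.001]
 [-0.778 -0.628  0.   ]
 [-0.001  0.    -1.   ]]
```

Request:
jog_arm([
  [[0,0,0],[0.0038,-0.001,0.035],0.06],
  [[0,0,0],[0,0,0.04],0.05],
  [[0,0,0],[0,0,0.04],0.05],
  [[0,0,0],[0,0,0.025],0.05],
  [[0,0,0],[0,0,0.01],0.05],
])

```text
time: 2.2
tool_pos: [0.6046, -0.2303, 0.2459]
tool_rot: [0.0, 0.902, -0.432, -0.004]
wrist_force: [-1.0, 0.2, -0.2]
gripper_width: 0.583
```

Request:
jog_arm([
  [[0,0,0],[0,0,0],0.03],
  [[0,0,0],[0,0,0],0.0],
  [[0,0,0],[0,0,0],0.0],
  [[0,0,0],[0,0,0],0.0],
  [[0,0,0],[0,0,0],0.0],
], squeeze=40)

```text
time: 2.62
tool_pos: [0.6085, -0.2315, 0.2532]
tool_rot: [-0.0, 0.903, -0.431, 0.002]
wrist_force: [0.5, -0.8, 3.6]
gripper_width: 0.178
```

Request:
jog_arm([
  [[0,0,0],[0,0,0],0.0],
  [[0,0,0],[0,0,0],0.0],
  [[0,0,0],[0,0,0],0.0],
])

```text
time: 2.87
tool_pos: [0.6085, -0.2316, 0.2532]
tool_rot: [-0.0, 0.903, -0.431, 0.002]
wrist_force: [0.4, -1.0, 6.8]
gripper_width: 0.181
```

Request:
jog_arm([
  [[0,0,-0.06],[0,0,0],0.0],
  [[0,0,-0.06],[0,0,0],0.0],
  [[0,0,-0.06],[0,0,0],0.0],
  [[0,0,-0.06],[0,0,0],0.0],
  [[0,0,-0.06],[0,0,0],0.0],
])

```text
time: 3.28
tool_pos: [0.6086, -0.2315, 0.2529]
tool_rot: [0.0, 0.957, -0.29, 0.002]
wrist_force: [1.0, -1.0, 2.9]
gripper_width: 0.177
```

Request:
jog_arm([
  [[0,0,-0.06],[0,0,0],0.0],
  [[0,0,-0.06],[0,0,0],0.0],
  [[0,0,-0.06],[0,0,0],0.0],
  [[0,0,-0.06],[0,0,0],0.0],
  [[0,0,-0.06],[0,0,0],0.0],
])

```text
time: 3.7
tool_pos: [0.6073, -0.231, 0.2514]
tool_rot: [0.0, 0.99, -0.143, 0.0]
wrist_force: [0.4, -0.1, -1.5]
gripper_width: 0.174
```

Request:
jog_arm([
  [[0,0,0],[0,0,0],0.0],
  [[0,0,0],[0,0,0],0.0],
  [[0,0,0],[0,0,0],0.0],
])

```text
time: 3.95
tool_pos: [0.6073, -0.231, 0.2511]
tool_rot: [0.0, 0.989, -0.145, 0.0]
wrist_force: [-0.6, 0.6, -0.6]
gripper_width: 0.178
```

Request:
jog_arm([
  [[0,0,0],[0,0,0.004],0.0],
  [[0,0,0],[0,0,0.004],0.0],
  [[0,0,0],[0,0,0.003],0.0],
  [[0,0,0],[0,0,0],0.0],
  [[0,0,0],[0,0,0],0.0],
])

```text
time: 4.37
tool_pos: [0.6071, -0.2309, 0.2402]
tool_rot: [-0.0, 0.989, -0.145, -0.0]
wrist_force: [-1.3, 0.5, 5.3]
gripper_width: 0.18
```

Request:
jog_arm([
  [[0,0,0.075],[0,0,-0.0005],0.0],
  [[0,0,0.075],[0,0,0],0.0],
  [[0,0,0.075],[0,0,0],0.0],
  [[0,0,0.075],[0,0,0],0.0],
  [[0,0,0],[0,0,0],0.0],
])

```text
time: 4.78
tool_pos: [0.6072, -0.231, 0.2402]
tool_rot: [-0.0, 0.956, -0.292, -0.0]
wrist_force: [0.2, 0.1, 1.9]
gripper_width: 0.175
```

Request:
jog_arm([
  [[0,0,0.075],[0,0,0],0.0],
  [[0,0,0.075],[0,0,0],0.0],
  [[0,0,0.075],[0,0,0],0.0],
  [[0,0,0.075],[0,0,0],0.0],
  [[0,0,0],[0,0,0],0.0],
])

```text
time: 5.2
tool_pos: [0.6073, -0.2309, 0.2402]
tool_rot: [-0.0, 0.902, -0.431, -0.0]
wrist_force: [0.3, 0.2, -0.1]
gripper_width: 0.174
```

Request:
jog_arm([
  [[0,0,0.075],[0,0,0],0.0],
  [[0,0,0.075],[0,0,0],0.0],
  [[0,0,0.075],[0,0,0],0.0],
  [[0,0,0.075],[0,0,0],0.0],
  [[0,0,0],[0,0,0],0.0],
])

```text
time: 5.62
tool_pos: [0.6074, -0.231, 0.2402]
tool_rot: [-0.0, 0.828, -0.56, 0.0]
wrist_force: [0.5, 1.3, 0.1]
gripper_width: 0.175
```

```bash
python3 - <<'E'
from h import *
s=sensors.get_state();q=s['tool_rot'];print(s['tool_pos'],s['wrist_force'],s['wrist_torque'],'lid yaw',np.degrees(2*np.arctan2(q[2],q[1]))+90,s['joint_positions'])
c=snap('side');a=c['img'][130:220,215:335];cv2.imwrite('pics/s2.png',cv2.resize(a,(720,540),interpolation=cv2.INTER_CUBIC))
E
```

```text
[ 0.6073808  -0.23095352  0.24023094] [0.49252638 1.26873746 0.10720373] [0.06820923 0.00944607 0.00426969] lid yaw 21.872586496237588 [-3.81746598e-01  4.50134778e-01  1.56441667e+00  1.70639087e-04
  1.12691126e+00  8.07227807e-01]
```

View pics/s2.png

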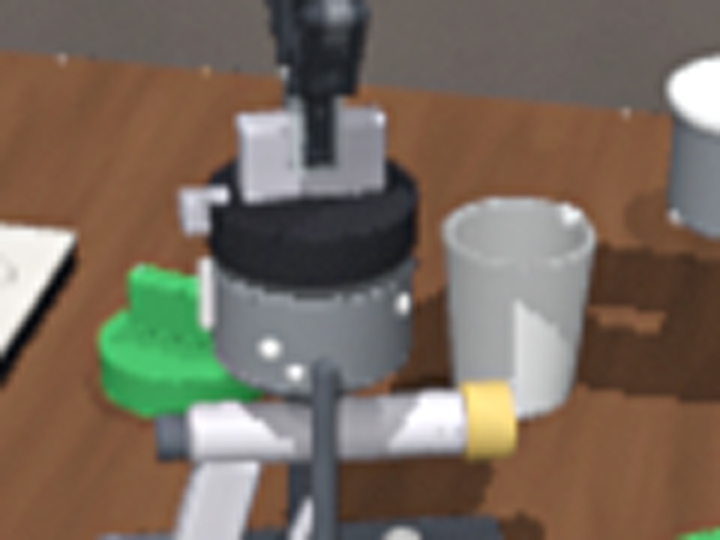

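The side crop shows the lid seated on the cup with no gap. The pointer, at (200,210), is nearly above the rib at (207,290). About 3° remain.

Request:
jog_arm([
  [[0,0,0.03],[0,0,0],0.0],
  [[0,0,0.02],[0,0,0],0.0],
  [[0,0,0],[0,0,0],0.0],
  [[0,0,0],[0,0,0],0.0],
])

```text
time: 6.0
tool_pos: [0.6073, -0.231, 0.2402]
tool_rot: [-0.0, 0.815, -0.58, -0.0]
wrist_force: [0.2, 0.8, 1.2]
gripper_width: 0.177
```

Request:
jog_arm([
  [[0,0,0],[0,0,0],0.05],
  [[0,0,0],[0,0,0],0.05],
  [[0,0,0],[0,0,0],0.05],
  [[0,0,0],[0,0,-0.01],0.05],
  [[0,0,0],[0,0,-0.03],0.05],
])

```text
time: 6.42
tool_pos: [0.6049, -0.2301, 0.2766]
tool_rot: [0.001, 0.814, -0.581, -0.004]
wrist_force: [0.9, 0.3, -0.6]
gripper_width: 0.587
```

Request:
jog_arm([
  [[0,0,0],[0,0,-0.04],0.0854],
  [[0,0,0],[0,0,-0.04],0.0854],
  [[0,0,0],[0,0,-0.04],0.0854],
  [[0,0,0],[0,0,0],0.0854],
  [[0,0,0],[0,0,0],0.0854],
])

```text
time: 6.83
tool_pos: [0.6084, -0.2315, 0.4046]
tool_rot: [-0.001, 0.814, -0.581, 0.003]
wrist_force: [-0.3, -0.9, -0.5]
gripper_width: 1.001
```

```bash
python3 - <<'E'
from h import *
c=snap('wrist');P=cloud(c);ok=c['z_map']>0;I=c['img'].astype(int)
print(sensors.get_state()['time'],sensors.get_state()['tool_pos'])
R=lambda m:cv2.minAreaRect(P[m][:,:2].astype(np.float32)*1000)
d=np.hypot(P[...,0]-.607,P[...,1]+.231)
m=ok&(P[...,2]>.252)&(P[...,2]<.275)&(d<.04); print('bar',np.median(P[m][:,2]),R(m))
m=ok&(P[...,2]>.22)&(P[...,2]<.236)&(d<.062); print('lid top',np.median(P[m][:,2]))
m=ok&(P[...,2]>.006)&(P[...,2]<.022)&(d<.13)&(I.max(2)-I.min(2)<40); print('plate',m.sum(),R(m))
cv2.imwrite('pics/w3.png',c['img'])
s=snap('side');cv2.imwrite('pics/s3.png',cv2.resize(s['img'][130:220,215:335],(720,540),interpolation=cv2.INTER_CUBIC))
E
```

```text
6.8833 [ 0.60742343 -0.23108512  0.40183918]
bar 0.2621736734934739 ((607.5072021484375, -231.20265197753906), (61.48252487182617, 15.434207916259766), 19.262653350830078)
lid top 0.2282732607018199
plate 3490 ((607.9818115234375, -230.14610290527344), (198.38702392578125, 129.85198974609375), 18.40530776977539)
```

View pics/s3.png

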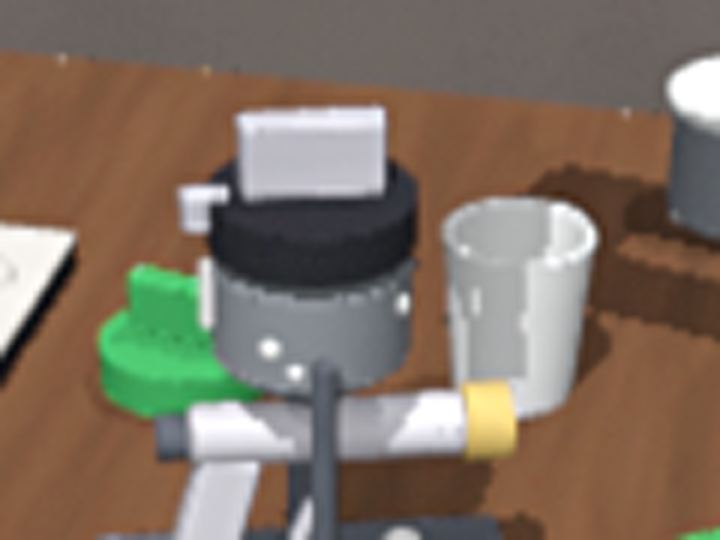

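View pics/w3.png

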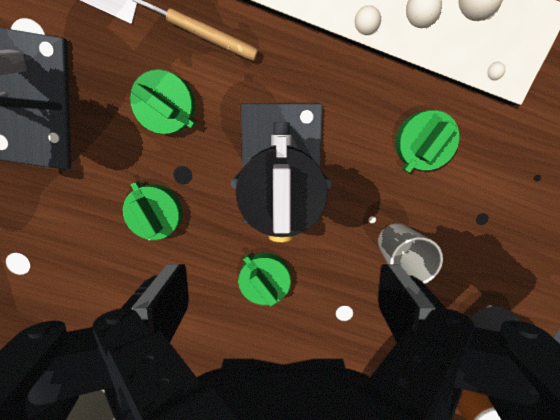

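The wrist view shows the bar and pointer at (281,145) in line with the plate and barrel, the lid down 13 mm, and the fingers clear. The lid's angle is within about 1° of home and its bar top is at 0.262, the same as the shut lid. I'm handing it in.

```bash
python3 -c "
from station import order
print(order.close_job())"
```

```text
the job is handed in; nothing more can be done
None
```

The high lid is screwed home on its cup, and I handed the job in at about 6.9 s of robot time.

**What I did:** I gripped the lid by its bar and turned it back from about 20° to 54°. There I lowered it 13 mm into the thread gaps, then screwed it clockwise to home, let go and rose clear. I went nowhere near the other gun.

**Last checks, after release:**
- **Height:** the bar top is at 0.262 m, down from 0.275 m and the same as the shut lid. The lid's top face is at 0.228 m, about 1 mm above the expected 0.227 m, and the side view shows no gap under the skirt.
- **Angle:** the lid's yaw measures 19.3°. The gun's yaw measured 18.4 to 19.4° from different views, so the lid is within about 1° of home. In the side view the pointer stands over the rib.
- **Disagreements:** an early attempt to read the gun's yaw by hand from the plate corners gave about 15 to 16°. A reading from the rib was too uncertain to use. I relied on the fitted plate outline instead.
- **Forces:** the wrist force stayed under 7 N in every reading.

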